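Extend the lamp boom to its next click stop

TASK

The lamp's telescoping boom is held by a red sprung button standing out of the first hole of its aluminium sleeve. Push the button in by pinching the sleeve across it, slide the sleeve and lamp gently away from the post until the button pops fully out through the next hole (never wrench against the button), then let go, press the green switch on top of the lamp softly right down once to light the dish, and back away with the boom still locked there. Leave the dish, slide box, tip rack and jar alone.

Things in the scene. Friction and masses are not known exactly. Their poses are not given: they have to be found in the camera images.
- sleeve_hole (a point): Square aluminium boom sleeve, 26 x 26 mm, 206 mm long, level, axis 150 mm above the bench. The point: on its axis abreast of its first hole; moves with it. Black finger ribs (6 mm proud) stand 16 mm from it towards the lamp on both sides. Its -y points along the boom to the lamp: the way to slide; +x is the side with holes and button; z up. The next hole, in a black strip on the same side, is 52 to 90 mm from the first towards the post: set anew each time, feel for it.
- stand: Fixed stand; origin under its post, at bench height; axes as the sleeve's. Base 130 x 160 x 16 mm; black clamp block 50 x 45 mm, 125 to 175 mm above the bench, over the origin. A 20 mm square inner tube runs from it inside the sleeve. At the start the first hole is 166 mm from the origin (towards -y), and the sleeve begins 30 mm from it. Nothing but the base under the sleeve.
- pin_tip (a point): Tip of the red sprung button (10 mm thick, domed; 12 mm holes). It sits on the fixed inner tube and does not move along the boom. Out, it stands 6 mm proud of the sleeve's +x side. Held flush by a flat finger pad (about 5 N), its dome rides under the 2 mm wall as the sleeve slides. In the next hole it stops the sleeve dead (about 1.5 mm play).
- pin (a joint): How far the red button is pressed in, m: 0 fully out (locked), 0.006 flush with the sleeve's outside, 0.008 under the wall. Over 15 N of sleeve against button is wrenching.
- boom (a joint): How far the sleeve is slid from the post, m: 0 at the start (first hole), 0.052 to 0.090 at the next hole, end stop 0.1. Getting it off the first hole takes about 8 to 14 N along the boom within the first 10 mm, then 3 to 6 N; it stays where it is left.
- switch_top (a point): Centre of the top of the round green push switch (24 mm across), on the round lamp head (72 mm across) at the sleeve's end; moves with the sleeve. 183 mm above the bench; press straight down.
- switch (a joint): How far the green switch is pressed down, m: 0 up, 0.006 fully down (5 N); springs back. Over 25 N on it is too hard.
- dish: Shallow glass dish, 84 mm across, 16 mm high, on the bench under where the lamp will be; origin at the centre of its underside. Leave alone.
- slide_box: Blue slide box 75 x 100 x 32 mm, origin at the centre of its underside. Leave alone.
- tip_rack: Orange tip rack 80 x 115 x 48 mm, origin at the centre of its underside. Leave alone.
- jar: Amber jar 52 mm across, 70 mm high, origin at the centre of its underside. Leave alone.

How it is judged:
On the way, in this order (a step that is already met when the one before it is completed fails the run):
1. button pushed in and the sleeve slid off the first hole (value of joint pin above 0.005 m and value of joint boom above 0.012 m).
2. button popped fully out through the next hole (value of joint pin below 0.0015 m and value of joint boom above 0.045 m), for 0.2 s.
3. lamp switch pressed right down (value of joint switch above 0.0045 m), for 0.1 s.
At the end, for the whole second after the job is handed in: The red button stands fully out (within 1.5 mm) through the next hole, the sleeve is 45 to 97 mm further out than at the start, and the switch is up again (within 2 mm) (all of step 2 and value of joint boom below 0.097 m and value of joint switch below 0.002 m); the robot touches nothing.
It fails at once if the sleeve was wrenched against the button (over 15 N) (contact force between pin and boom above 15 N).
It fails at once if the switch was pressed harder than 25 N (contact force between anything else and switch above 25 N).
It fails at once if the dish, slide box, tip rack or jar was moved by more than 10 mm (distance of any of dish, slide_box, tip_rack, jar from where it was at the start of the episode above 0.01 m).
It also fails if it takes over 50 s, if anything falls off the work surface, if the arm or the gripper's body presses on something with over 40 N, if the wrist force passes 120 N, or if a joint passes its speed limit or range.

ROBOT

A 7-joint arm with a two-finger parallel gripper is mounted at the origin on the work surface. World frame = base frame: x ahead of the robot, y to its left, z up, the work surface at z = 0. Lengths are in m, angles in rad, forces in N, time in s.
With the tool pointing down it reaches from about 0.425 to 0.925 m from the base axis. Payload 6.8 kg.
Tool frame: the origin (TCP) lies midway between the tips of the shut fingers; the grasp point (between the pads) lies 19 mm behind it; z points along the fingers, y is the line along which they close (so a half turn about z gives the same grasp; the last joint's range is limited). The gripper opens to 85 mm and grips with 20 to 120 N. Pads are 22 mm wide; open, the fingers measure 114 mm over their backs; the gripper's body (76 mm by 85 mm) begins 54 mm behind the grasp point. The pads swing forward as they close: fully open they stand 13 mm farther back than shut.
Start: joints at [1.152, 0.477, 0.022, 1.555, -0.011, 1.109, -0.083], TCP at [0.206, -0.643, 0.231] pointing down, gripper open.
Joint ranges: [-2.96, 2.96], [-0.34, 2.1], [-1.41, 1.46], [0.24, 2.44], [-1.37, 4.51], [0.17, 1.92], [-2.96, 2.96]. Speed limits (rad/s): [2.39, 2.39, 3.14, 3.14, 3.14, 3.14, 3.14].

INTERFACE

Orientations are given as a rotation vector (axis times angle).
In Python, from bench import r gives the robot as it stands. The module is installed in compiled form; this text tells all that it offers.
- The arm moves only by the tool apply_moves, never from a script. Its argument "rows" is a list of rows, each a list of 6 numbers: the shift along the tool's x, y, z scaled (see below), then the turn, a rotation vector about the tool's x, y, z scaled (see below). A call has 1 to 5 rows; each row is the pose to reach, as a shift and turn from the pose commanded when the call began, along the tool's axes at that moment; what a row does not reach only later rows make up. The controller multiplies each number of a shift by 0.25 m and each number of a turn by 90 degrees. A row lasts 1/8 s, in which the tool goes at most 62.5 mm and 10.7 degrees, less where a joint would pass 70% of its speed; a pose out of reach is approached as far as the arm can. A call with a number of a shift or a turn outside -1 to 1 is refused whole. A call with a gripper value outside its range is refused whole. "claw" is the opening, from 0 (shut) to 1 (fully open), set as the call begins (left out, the last holds). The fingers move at their own pace and stop on an object; "newtons" is the grip in N (left out, the last holds). Time passes only in rows, so rows that repeat a pose let the fingers close. It gives the time, the measured TCP pose, the force, the opening and the grip force at its end, in the units of the state.
- r.get_obs(): the state, without advancing time (a new reading comes with each control period).
- r.grab_frame(name): name is "side" or "top"; returns a dict with "pixels" (384x512x3 uint8, red, green, blue), "intrinsics" (3x3 intrinsics, pixels), "dist" ([k1, k2, p1, p2, k3] as OpenCV has them; the pictures are not rectified), "eye" and "attitude" of the camera in the world. Camera axes: x right, y up, looking along -z (the intrinsics and any distortion apply to the point x, -y, -z); pixel columns grow to the right and rows downward; lengths in m; the calibration is good to about 2 mm. A picture is of the moment at which its call begins. There is no depth.
- r.hand_in(): hands the job in; it is judged then, once.
Trained networks look in a picture, given as the dict that the camera call returned (one of the last four; its "shot" number tells which), for a name from the list of things; names that differ only in an ending like _2 or _b are one class to them, and where a whole thing is asked for, a point or a joint stands for the part that bears it (a point fixed in the world has none). Each returns a list of dicts, best first, with "conf" (0 to 1); they miss things now and then, are a little off and sometimes report something else, mostly with a low value. They report only what shows in the picture. A call takes as long as a camera call.
- r.search_frame(picture, thing): "rect" ([left, top, width, height] in pixels, round what is visible of it).
- r.outline_of(picture, thing): "pixels" (384x512 bool, what is visible of it) and "rect" ([left, top, width, height] in pixels, round what is visible of it).
- r.landmark_of(picture, thing): "point" ([column, row] in pixels: a listed point, or the origin of a listed thing).
The state is a dict: "clock": time; "joints": joint angles; "qvel": joint speeds; "tau": joint torques, N m; "tcp_pos": TCP position; "orientation": TCP orientation; "contact_force": force on the tool from outside, world axes, zero at the start; "moment": the same for the moment, N m; "grip_width": finger opening in m; "gripper_force": force on a finger pad.
Only numpy, scipy, OpenCV 4.12 (cv2) and the standard library are available. Lean on these libraries where they do the work, as an engineer would, in place of code of your own. Each camera call takes 0.05 s, during which the arm holds its last target. There are 200 camera calls.

## Working session

There is one attempt and no reset: what is moved stays moved. The work goes in short steps, Python scripts to look and compute and a tool call to move; the robot and the scene stay as the last step left them, time stands still between calls to the robot, and variables do not carry over. Pictures are saved under pics/ and viewed, at most 10 in all, crops included, and the job is handed in when it is done.

Besides the shell and the picture viewer there is one more tool, called after "Request:" by a JSON object that holds its "api" and its "payload", one argument or row to a line. apply_moves: Moves the arm, as the interface text tells. Its arguments: {"type":"object","properties":{"rows":{"type":"array","items":{"type":"array","items":{"type":"number"}}},"claw":{"type":"number"},"newtons":{"type":"number"}},"required":["rows"]}

```bash
mkdir -p pics
cat > h.py <<'E'
import numpy as np, cv2
from scipy.spatial.transform import Rotation as R
from scipy.optimize import least_squares
from bench import r
def att(p):
    a=np.array(p["attitude"],float)
    return a if a.shape==(3,3) else (R.from_rotvec(a) if a.size==3 else R.from_quat(a)).as_matrix()
def ray(p,uv):
    n=cv2.undistortPoints(np.array([[uv]],float),np.array(p["intrinsics"],float),np.array(p["dist"],float))[0,0]
    d=att(p)@np.array([n[0],-n[1],-1.]); return np.array(p["eye"],float),d/np.linalg.norm(d)
def tri(rs):
    A=sum(np.eye(3)-np.outer(d,d) for _,d in rs); b=sum((np.eye(3)-np.outer(d,d))@e for e,d in rs)
    x=np.linalg.solve(A,b); return x,[np.linalg.norm(np.cross(x-e,d)) for e,d in rs]
def atz(e_d,z):
    e,d=e_d; return e+d*(z-e[2])/d[2]
def save(p,n): cv2.imwrite("pics/"+n,p["pixels"][...,::-1])
E
python3 - <<'E'
from h import *
np.set_printoptions(precision=4,suppress=True)
o=r.get_obs(); print(o)
P={k:r.grab_frame(k) for k in("side","top")}
for k,p in P.items():
    print(k,p["eye"],p["attitude"],p["intrinsics"][0],p["dist"])
L={}
for t in ["sleeve_hole","stand","pin_tip","switch_top","dish","slide_box","tip_rack","jar"]:
    rs=[]
    for k,p in P.items():
        l=r.landmark_of(p,t)
        if l: 
            print(t,k,[(np.round(a["point"],1),round(a["conf"],2)) for a in l[:2]]); rs.append(ray(p,l[0]["point"]))
    if len(rs)==2: print("   ",*tri(rs))
cv2.imwrite("pics/a.png",np.vstack([P["side"]["pixels"],P["top"]["pixels"]])[...,::-1][:, :])
im=np.hstack([P["side"]["pixels"],P["top"]["pixels"]])[...,::-1]
save(P["side"],"s0.png");save(P["top"],"t0.png")
E
```

```text
{'clock': 0.0, 'joints': array([ 1.1519,  0.4779,  0.0224,  1.5564, -0.0115,  1.1093, -0.0831]), 'qvel': array([ 0.0005,  0.0021,  0.0004, -0.0008, -0.    ,  0.0008, -0.0009]), 'tau': array([  0.    , -59.6448,   1.6075, -28.1197,   0.0123,   0.0091,
        -0.    ]), 'tcp_pos': array([ 0.2062, -0.6421,  0.2303]), 'orientation': array([-3.102 , -0.4859,  0.0007]), 'contact_force': array([ 0.1573, -0.0279, -1.1918]), 'moment': array([-0.0446,  0.0174, -0.0463]), 'gripper_force': 0.0, 'grip_width': 0.08530973064818306}
side [ 0.5792 -0.7067  0.5349] [ 1.0007 -0.0078 -0.0583] [348.5819   0.     259.9837] [-0.0742  0.      0.      0.      0.    ]
top [ 0.3978 -0.0558  1.2465] [ 0.1608 -0.151  -1.5692] [440.98    0.    262.703] [-0.0895  0.      0.      0.      0.    ]
sleeve_hole side [(array([236.2, 150.2]), 0.81)]
sleeve_hole top [(array([210.3, 215.2]), 0.84), (array([160.1, 226.7]), 0.7)]
    [0.5513 0.0832 0.1464] [np.float64(0.0018786350025675309), np.float64(0.0018786350025675265)]
stand side [(array([234.9, 168.3]), 0.96)]
stand top [(array([158.7, 228.7]), 0.56)]
    [0.5356 0.
[... 222 characters left out ...]
top [(array([278. , 216.3]), 0.57)]
    [ 0.5694 -0.0911  0.0044] [np.float64(0.004274395365427467), np.float64(0.004274395365427461)]
slide_box side [(array([186.9, 351.5]), 0.56)]
slide_box top [(array([372.7, 251.7]), 0.59)]
    [ 0.463  -0.3601 -0.0085] [np.float64(0.0010784804994145576), np.float64(0.0010784804994145073)]
tip_rack side [(array([310.1, 175.5]), 0.91)]
tip_rack top [(array([187.1, 150. ]), 0.81)]
    [0.7619 0.1722 0.01  ] [np.float64(0.0013544532707424463), np.float64(0.0013544532707422778)]
jar side [(array([349.9, 262.4]), 0.88)]
jar top [(array([311.3, 141.6]), 0.7)]
    [ 0.7838 -0.191   0.0115] [np.float64(0.00033910601939511457), np.float64(0.00033910601939514303)]
```

View pics/s0.png

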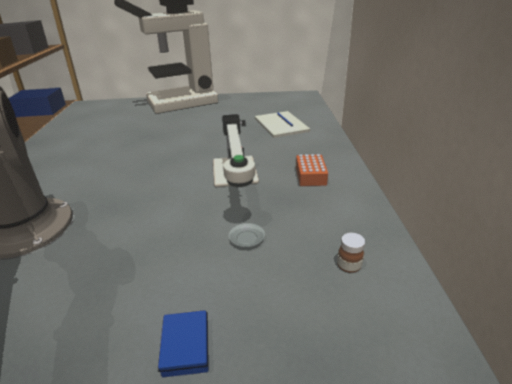

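View pics/t0.png

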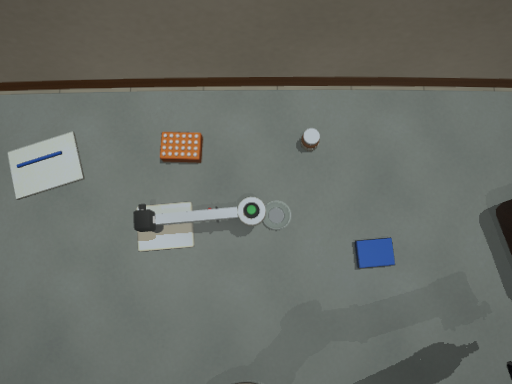

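Run:
```python
from h import *
np.set_printoptions(precision=4,suppress=True)
P={k:r.grab_frame(k) for k in("side","top")}
rs=[]
for k,p in P.items():
    im=p["pixels"].astype(int); m=((im[...,1]>im[...,0]+40)&(im[...,1]>im[...,2]+30))
    n,lab,st,c=cv2.connectedComponentsWithStats(m.astype(np.uint8)); i=1+np.argmax(st[1:,4]); print(k,c[i],st[i]); rs.append(ray(p,c[i]))
print("switch",*tri(rs), atz(rs[1],.183), atz(rs[0],.183))
t=P["top"]
g=t["pixels"].astype(int).sum(2)
s=t["pixels"][190:260,125:285]; a=cv2.resize(s,None,fx=5,fy=5,interpolation=cv2.INTER_CUBIC)
s2=P["side"]["pixels"][105:195,200:270]; b=cv2.resize(s2,None,fx=6,fy=6,interpolation=cv2.INTER_CUBIC)
cv2.imwrite("pics/ct.png",a[...,::-1]); cv2.imwrite("pics/cs.png",b[...,::-1])
```

```text
side [238.1622 157.1892] [234 155   9   5  37]
top [251.     209.0714] [247 205   9  10  70]
switch [ 0.5597 -0.0207  0.1805] [np.float64(0.00023464526307597776), np.float64(0.0002346452630762018)] [ 0.5591 -0.0208  0.183 ] [ 0.5601 -0.0255  0.183 ]
```

View pics/ct.png

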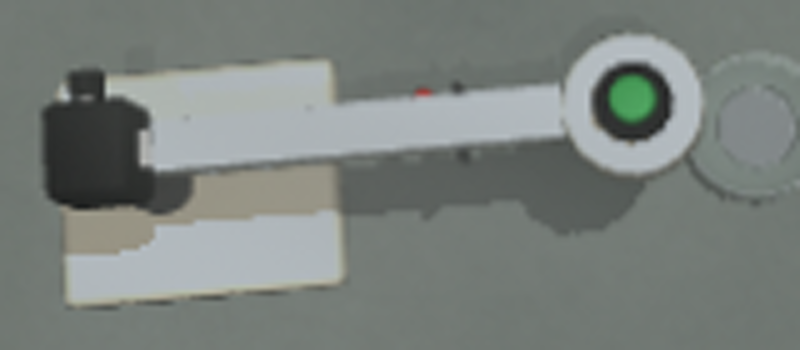

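View pics/cs.png

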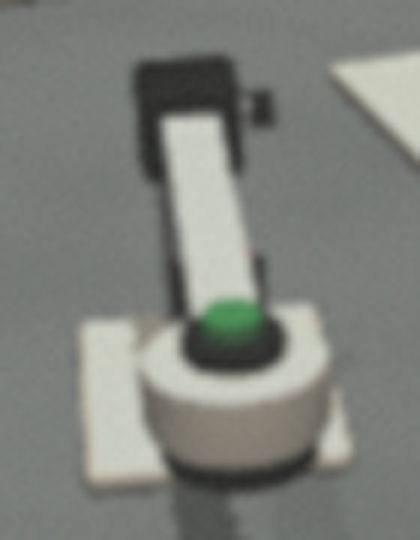

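Run:
```python
from h import *
np.set_printoptions(precision=4,suppress=True)
t=r.grab_frame("top")
f=lambda x,y,z: atz(ray(t,(125+(x+.5)/5-.5,190+(y+.5)/5-.5)),z)
for n,x,y,z in [("sw",632,98,.183),("pin",425,93,.15),("ribP",457,88,.163),("ribM",463,155,.163),("clampc",97,153,.175),("e1",335,103,.163),("e2",560,84,.163),("b1",345,163,.163),("b2",560,136,.163),("baseTL",98,78,.016),("baseTR",332,60,.016),("baseBL",67,305,.016),("baseBR",342,282,.016)]: print(n,f(x,y,z))
# subpixel edges of sleeve
g=cv2.cvtColor(t["pixels"],cv2.COLOR_RGB2GRAY).astype(float)
C=[]
for c in range(198,236):
    col=g[196:232,c]; k=np.argmax(col[8:28])+8
    m=col[k-2:k+3].mean(); th=m-30
    a=k
    while col[a]>th:a-=1
    b=k
    while col[b]>th:b+=1
    a=a+(th-col[a])/(col[a+1]-col[a]); b=b-(th-col[b])/(col[b-1]-col[b])
    A=atz(ray(t,(c,196+a)),.163);B=atz(ray(t,(c,196+b)),.163)
    C.append([A[1],A[0],B[0]])
C=np.array(C)
for j in(1,2):
    p=np.polyfit(C[:,0],C[:,j],1); print(p,np.abs(np.polyval(p,C[:,0])-C[:,j]).max(),np.polyval(p,.08))
```

```text
sw [ 0.5588 -0.0208  0.183 ]
pin [0.5667 0.0846 0.15  ]
ribP [0.5672 0.067  0.163 ]
ribM [0.5336 0.0635 0.163 ]
clampc [0.5334 0.2433 0.175 ]
e1 [0.5598 0.1278 0.163 ]
e2 [0.569  0.0157 0.163 ]
b1 [0.5298 0.122  0.163 ]
b2 [0.5429 0.0155 0.163 ]
baseTL [0.5965 0.2891 0.016 ]
baseTR [0.6065 0.1551 0.016 ]
baseBL [0.4679 0.3009 0.016 ]
baseBR [0.481  0.1462 0.016 ]
[-0.0837  0.5707] 0.001289707351840086 0.5639829335350973
[-0.088   0.5447] 0.0006354797836923831 0.5376714468177884
```

```bash
cat >> h.py <<'E'
YAW=np.arctan(0.088)
S=np.array([[np.cos(YAW),-np.sin(YAW),0],[np.sin(YAW),np.cos(YAW),0],[0,0,1]])  # cols: sleeve axes
def goal(pos,o=None):
    """scaled row to go to pos, tool down, tool y along sleeve +x"""
    o=o or r.get_obs(); Rc=R.from_rotvec(o["orientation"]).as_matrix()
    y=S[:,0]; z=np.array([0,0,-1.]); Rg=np.column_stack([np.cross(y,z),y,z])
    return np.round(np.r_[Rc.T@(np.array(pos)-o["tcp_pos"])/.25, R.from_matrix(Rc.T@Rg).as_rotvec()/(np.pi/2)],4)
E
python3 - <<'E'
from h import *
print(goal([.549,.085,.24]))
E
```

```text
[ 2.1946 -2.3523 -0.0348  0.     -0.     -0.858 ]
```

Request:
{"api": "apply_moves", "payload": {
  "rows": [
    [0.16,-0.17,-0.03,0,0,-0.1],
    [0.32,-0.34,-0.06,0,0,-0.2],
    [0.48,-0.5,-0.1,0,0,-0.3],
    [0.64,-0.67,-0.1,0,0,-0.4],
    [0.8,-0.84,-0.1,0,0,-0.5]
  ],
  "claw": 1
}}

```text
clock: 1.68
tcp_pos: [0.3334, -0.3799, 0.2568]
orientation: [2.676, 1.643, 0.0]
contact_force: [0.5, 0.5, -0.2]
grip_width: 0.0856
gripper_force: 0.0
```

```bash
python3 -c "
from h import *
print(goal([.549,.085,.24]),r.get_obs()['tcp_pos'])"
```

```text
[ 2.0488e+00 -7.2500e-02  6.6000e-02  6.0000e-04  5.0000e-04 -3.5480e-01] [ 0.33339989 -0.37994322  0.25676711]
```

Request:
{"api": "apply_moves", "payload": {
  "rows": [
    [0.2,0,0,0,0,-0.08],
    [0.4,0,0,0,0,-0.16],
    [0.6,-0.02,0,0,0,-0.24],
    [0.8,-0.03,0,0,0,-0.32],
    [1.0,-0.04,0,0,0,-0.355]
  ]
}}

```text
clock: 2.3
tcp_pos: [0.4385, -0.1533, 0.2567]
orientation: [2.124, 2.313, 0.0]
contact_force: [-0.1, -1.2, -0.3]
grip_width: 0.0854
gripper_force: 0.0
```

```bash
python3 -c "
from h import *
print(goal([.549,.085,.24]),r.get_obs()['tcp_pos'])"
```

```text
[ 9.120e-01  5.214e-01  6.650e-02  5.000e-04  4.000e-04 -1.600e-03] [ 0.43854387 -0.15326135  0.25667351]
```

Request:
{"api": "apply_moves", "payload": {
  "rows": [
    [0.2,0.12,0,0,0,0],
    [0.4,0.23,0,0,0,0],
    [0.6,0.35,0,0,0,0],
    [0.8,0.46,0.03,0,0,0],
    [0.912,0.521,0.066,0,0,0]
  ]
}}

```text
clock: 2.92
tcp_pos: [0.5498, 0.0868, 0.24]
orientation: [-2.124, -2.315, -0.003]
contact_force: [-1.0, -1.3, 0.5]
grip_width: 0.0857
gripper_force: 0.0
```

Run:
```python
from h import *
np.set_printoptions(precision=4,suppress=True)
print(goal([.549,.085,.13]),r.get_obs()['tcp_pos'])
P={k:r.grab_frame(k) for k in("side","top")}
a=cv2.resize(P["top"]["pixels"][170:260,120:270],(800,480),interpolation=cv2.INTER_CUBIC)
save({"pixels":a},"t1.png")
```

```text
[-0.0076 -0.0042  0.4402  0.0009 -0.0008 -0.0012] [0.5498 0.0868 0.24  ]
```

View pics/t1.png

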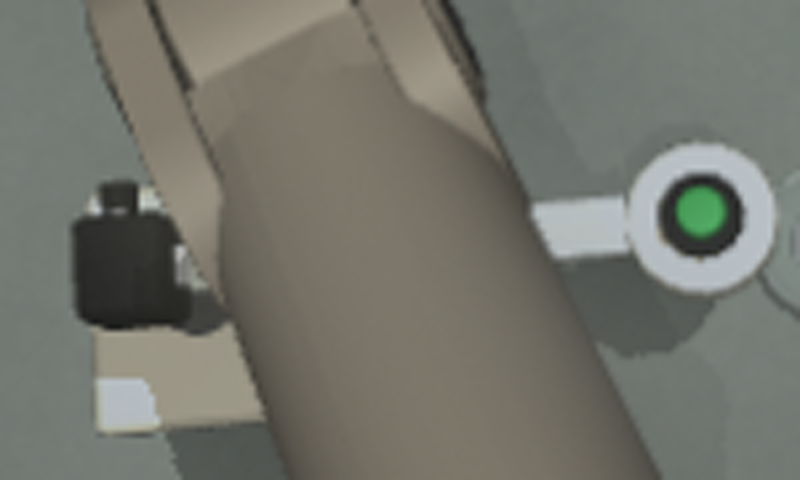

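Request:
{"api": "apply_moves", "payload": {
  "rows": [
    [0,0.005,0.15,0,0,0],
    [0,0.005,0.3,0,0,0],
    [0,0.005,0.44,0,0,0],
    [0,0.005,0.44,0,0,0],
    [0,0.005,0.44,0,0,0]
  ]
}}

```text
clock: 3.65
tcp_pos: [0.551, 0.0832, 0.1312]
orientation: [2.127, 2.31, 0.002]
contact_force: [0.3, 0.2, 0.1]
grip_width: 0.0861
gripper_force: 0.0
```

Run:
```python
from h import *
for i in range(3):
    p=r.grab_frame("side"); o=r.get_obs(); print(o["tcp_pos"],R.from_rotvec(o["orientation"]).as_matrix()[:,1],o["contact_force"])
save({"pixels":cv2.resize(p["pixels"][60:180,170:310],(700,600),interpolation=cv2.INTER_CUBIC)},"s2.png")
```

```text
[0.55131232 0.08342355 0.1315917 ] [0.99660429 0.0822943  0.00274396] [-0.49404365 -0.78083431  0.2297813 ]
[0.55135161 0.08354525 0.13165865] [0.99658971 0.08245981 0.00305398] [ 0.24615288 -0.58615321  0.13234115]
[0.5512706  0.08354264 0.13153873] [0.99658413 0.08252979 0.00298597] [ 0.06584199 -0.20203613  0.65154333]
```

View pics/s2.png

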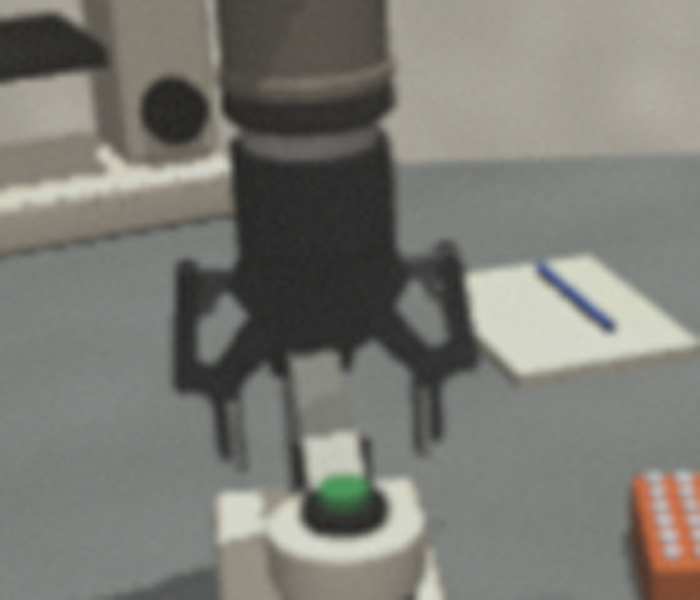

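Request:
{"api": "apply_moves", "payload": {
  "rows": [
    [0.005,-0.002,0,0,0,0],
    [0.005,-0.002,0,0,0,0],
    [0.005,-0.002,0,0,0,0],
    [0.005,-0.002,0,0,0,0],
    [0.005,-0.002,0,0,0,0]
  ],
  "claw": 0,
  "newtons": 30
}}

```text
clock: 4.42
tcp_pos: [0.5504, 0.0849, 0.1305]
orientation: [2.127, 2.311, 0.002]
contact_force: [0.9, 0.6, 5.5]
grip_width: 0.0253
gripper_force: 32.4
```

Request:
{"api": "apply_moves", "payload": {
  "rows": [
    [0,0,0,0,0,0],
    [0,0,0,0,0,0],
    [0,0,0,0,0,0],
    [0,0,0,0,0,0]
  ]
}}

```text
clock: 4.92
tcp_pos: [0.5504, 0.0849, 0.1305]
orientation: [2.127, 2.311, 0.002]
contact_force: [0.0, -0.6, 5.4]
grip_width: 0.0254
gripper_force: 32.4
```

Request:
{"api": "apply_moves", "payload": {
  "rows": [
    [-0.004,0,0,0,0,0],
    [-0.008,0,0,0,0,0],
    [-0.012,0,0,0,0,0]
  ]
}}

```text
clock: 5.3
tcp_pos: [0.5505, 0.0839, 0.1305]
orientation: [-2.126, -2.313, -0.005]
contact_force: [0.5, 6.3, 4.1]
grip_width: 0.0256
gripper_force: 32.3
```

Request:
{"api": "apply_moves", "payload": {
  "rows": [
    [-0.004,0,0,0,0,0],
    [-0.008,0,0,0,0,0],
    [-0.012,0,0,0,0,0]
  ]
}}

```text
clock: 5.68
tcp_pos: [0.5507, 0.0815, 0.1305]
orientation: [-2.125, -2.313, -0.006]
contact_force: [1.2, 8.5, 3.6]
grip_width: 0.0253
gripper_force: 32.0
```

Request:
{"api": "apply_moves", "payload": {
  "rows": [
    [-0.004,0,0,0,0,0],
    [-0.008,0,0,0,0,0],
    [-0.012,0,0,0,0,0],
    [-0.016,0,0,0,0,0]
  ]
}}

```text
clock: 6.18
tcp_pos: [0.5508, 0.08, 0.1306]
orientation: [-2.122, -2.313, -0.01]
contact_force: [0.9, 13.8, 2.7]
grip_width: 0.0257
gripper_force: 31.0
```

```bash
cat >> h.py <<'E'
def sw():
    p=r.grab_frame("top"); im=p["pixels"].astype(int)
    w=np.clip(im[...,1]-np.maximum(im[...,0],im[...,2])-15,0,None)*(im[...,1]>im[...,0]+40)
    ys,xs=np.nonzero(w); q=w[ys,xs]; ok=(abs(xs-np.median(xs))<15)&(abs(ys-np.median(ys))<15)
    uv=[np.average(xs[ok],weights=q[ok]),np.average(ys[ok],weights=q[ok])]
    return atz(ray(p,uv),.183)
E
python3 -c "
from h import *
print(sw(),sw(),r.get_obs()['tcp_pos'],r.get_obs()['contact_force'])"
```

```text
[ 0.55925506 -0.02567168  0.183     ] [ 0.55923522 -0.02570932  0.183     ] [0.55083801 0.07985652 0.13057421] [ 1.78699831 12.54689897  2.11777897]
```

Request:
{"api": "apply_moves", "payload": {
  "rows": [
    [-0.004,0,0,0,0,0],
    [-0.008,0,0,0,0,0],
    [-0.012,0,0,0,0,0]
  ]
}}

```text
clock: 6.65
tcp_pos: [0.5513, 0.0742, 0.1306]
orientation: [-2.125, -2.313, -0.006]
contact_force: [0.9, 5.9, 4.8]
grip_width: 0.0255
gripper_force: 31.4
```

Request:
{"api": "apply_moves", "payload": {
  "rows": [
    [-0.012,0,0,0,0,0],
    [-0.024,0,0,0,0,0],
    [-0.036,0,0,0,0,0],
    [-0.048,0,0,0,0,0],
    [-0.06,0,0,0,0,0]
  ]
}}

```text
clock: 7.28
tcp_pos: [0.5526, 0.0594, 0.1306]
orientation: [-2.125, -2.313, -0.006]
contact_force: [0.9, 5.9, 4.1]
grip_width: 0.0254
gripper_force: 31.4
```

Request:
{"api": "apply_moves", "payload": {
  "rows": [
    [-0.012,0,0,0,0,0],
    [-0.024,0,0,0,0,0],
    [-0.036,0,0,0,0,0],
    [-0.048,0,0,0,0,0],
    [-0.06,0,0,0,0,0]
  ]
}}

```text
clock: 7.9
tcp_pos: [0.5539, 0.0445, 0.1306]
orientation: [-2.125, -2.313, -0.006]
contact_force: [1.6, 6.3, 5.0]
grip_width: 0.0253
gripper_force: 31.4
```

```bash
python3 -c "
from h import *
print(sw(),r.get_obs()['tcp_pos'],r.get_obs()['contact_force'])"
```

```text
[ 0.5621473  -0.06093612  0.183     ] [0.55391166 0.04368646 0.13054197] [1.49596784 3.65028    5.57973643]
```

Request:
{"api": "apply_moves", "payload": {
  "rows": [
    [-0.008,0,0,0,0,0],
    [-0.016,0,0,0,0,0],
    [-0.024,0,0,0,0,0],
    [-0.032,0,0,0,0,0]
  ]
}}

```text
clock: 8.45
tcp_pos: [0.5545, 0.0363, 0.1305]
orientation: [-2.125, -2.313, -0.006]
contact_force: [1.0, 5.7, 5.6]
grip_width: 0.0255
gripper_force: 31.2
```

Request:
{"api": "apply_moves", "payload": {
  "rows": [
    [-0.004,0,0,0,0,0],
    [-0.008,0,0,0,0,0],
    [-0.012,0,0,0,0,0]
  ]
}}

```text
clock: 8.82
tcp_pos: [0.5548, 0.0332, 0.1305]
orientation: [-2.125, -2.313, -0.005]
contact_force: [1.2, 4.7, 4.9]
grip_width: 0.0256
gripper_force: 31.3
```

Now feel for the hole in 3 mm steps.

Request:
{"api": "apply_moves", "payload": {
  "rows": [
    [-0.004,0,0,0,0,0],
    [-0.008,0,0,0,0,0],
    [-0.012,0,0,0,0,0]
  ]
}}

```text
clock: 9.2
tcp_pos: [0.555, 0.0302, 0.1306]
orientation: [-2.125, -2.313, -0.005]
contact_force: [1.6, 4.2, 5.9]
grip_width: 0.0251
gripper_force: 31.3
```

Request:
{"api": "apply_moves", "payload": {
  "rows": [
    [-0.004,0,0,0,0,0],
    [-0.008,0,0,0,0,0],
    [-0.012,0,0,0,0,0]
  ]
}}

```text
clock: 9.57
tcp_pos: [0.5553, 0.0272, 0.1305]
orientation: [-2.125, -2.313, -0.005]
contact_force: [1.3, 5.7, 5.9]
grip_width: 0.0254
gripper_force: 31.3
```

Request:
{"api": "apply_moves", "payload": {
  "rows": [
    [-0.004,0,0,0,0,0],
    [-0.008,0,0,0,0,0],
    [-0.012,0,0,0,0,0]
  ]
}}

```text
clock: 9.95
tcp_pos: [0.5555, 0.0242, 0.1305]
orientation: [-2.125, -2.313, -0.005]
contact_force: [0.7, 5.0, 4.8]
grip_width: 0.0256
gripper_force: 31.3
```

Request:
{"api": "apply_moves", "payload": {
  "rows": [
    [-0.004,0,0,0,0,0],
    [-0.008,0,0,0,0,0],
    [-0.012,0,0,0,0,0]
  ]
}}

```text
clock: 10.32
tcp_pos: [0.5558, 0.0213, 0.1305]
orientation: [-2.125, -2.313, -0.005]
contact_force: [0.0, 6.1, 6.2]
grip_width: 0.0253
gripper_force: 31.3
```

Request:
{"api": "apply_moves", "payload": {
  "rows": [
    [-0.004,0,0,0,0,0],
    [-0.008,0,0,0,0,0],
    [-0.012,0,0,0,0,0]
  ]
}}

```text
clock: 10.7
tcp_pos: [0.5561, 0.0182, 0.1305]
orientation: [-2.125, -2.313, -0.005]
contact_force: [1.0, 5.4, 5.6]
grip_width: 0.0255
gripper_force: 31.3
```

Request:
{"api": "apply_moves", "payload": {
  "rows": [
    [-0.004,0,0,0,0,0],
    [-0.008,0,0,0,0,0],
    [-0.012,0,0,0,0,0]
  ]
}}

```text
clock: 11.08
tcp_pos: [0.5563, 0.0153, 0.1305]
orientation: [-2.125, -2.313, -0.005]
contact_force: [1.5, 5.4, 4.5]
grip_width: 0.0252
gripper_force: 31.3
```

Request:
{"api": "apply_moves", "payload": {
  "rows": [
    [-0.004,0,0,0,0,0],
    [-0.008,0,0,0,0,0],
    [-0.012,0,0,0,0,0]
  ]
}}

```text
clock: 11.45
tcp_pos: [0.5566, 0.0123, 0.1305]
orientation: [-2.125, -2.313, -0.005]
contact_force: [1.5, 4.6, 5.4]
grip_width: 0.0255
gripper_force: 31.3
```

Request:
{"api": "apply_moves", "payload": {
  "rows": [
    [-0.004,0,0,0,0,0],
    [-0.008,0,0,0,0,0],
    [-0.012,0,0,0,0,0]
  ]
}}

```text
clock: 11.82
tcp_pos: [0.5568, 0.0093, 0.1305]
orientation: [-2.125, -2.313, -0.005]
contact_force: [1.3, 5.8, 5.9]
grip_width: 0.0254
gripper_force: 31.3
```

Request:
{"api": "apply_moves", "payload": {
  "rows": [
    [-0.004,0,0,0,0,0],
    [-0.008,0,0,0,0,0],
    [-0.012,0,0,0,0,0]
  ]
}}

```text
clock: 12.2
tcp_pos: [0.5571, 0.0063, 0.1305]
orientation: [-2.125, -2.313, -0.005]
contact_force: [1.2, 5.3, 6.1]
grip_width: 0.0259
gripper_force: 31.3
```

Request:
{"api": "apply_moves", "payload": {
  "rows": [
    [-0.004,0,0,0,0,0],
    [-0.008,0,0,0,0,0],
    [-0.012,0,0,0,0,0]
  ]
}}

```text
clock: 12.58
tcp_pos: [0.5573, 0.0033, 0.1305]
orientation: [-2.125, -2.313, -0.005]
contact_force: [1.2, 4.9, 5.7]
grip_width: 0.0252
gripper_force: 31.3
```

Request:
{"api": "apply_moves", "payload": {
  "rows": [
    [-0.004,0,0,0,0,0],
    [-0.008,0,0,0,0,0],
    [-0.012,0,0,0,0,0]
  ]
}}

```text
clock: 12.95
tcp_pos: [0.5577, -0.0008, 0.1305]
orientation: [2.126, 2.312, 0.004]
contact_force: [1.7, 0.6, 6.2]
grip_width: 0.0254
gripper_force: 31.3
```

```bash
python3 -c "
from h import *
print(sw(),r.get_obs()['tcp_pos'],r.get_obs()['contact_force'])"
```

```text
[ 0.56607906 -0.1061566   0.183     ] [ 0.55773869 -0.0015853   0.1305376 ] [ 1.38348715 -1.51239025  7.16238945]
```

Request:
{"api": "apply_moves", "payload": {
  "rows": [
    [-0.004,0,0,0,0,0],
    [-0.008,0,0,0,0,0],
    [-0.008,0,0,0,0,0]
  ]
}}

```text
clock: 13.38
tcp_pos: [0.5579, -0.0033, 0.1305]
orientation: [2.126, 2.312, 0.003]
contact_force: [1.1, 2.0, 6.1]
grip_width: 0.0253
gripper_force: 31.4
```

Request:
{"api": "apply_moves", "payload": {
  "rows": [
    [-0.003,0,0,0,0,0],
    [-0.006,0,0,0,0,0],
    [-0.006,0,0,0,0,0]
  ]
}}

```text
clock: 13.75
tcp_pos: [0.558, -0.0046, 0.1305]
orientation: [2.126, 2.312, 0.003]
contact_force: [0.8, 2.7, 5.3]
grip_width: 0.0251
gripper_force: 31.4
```

```bash
python3 -c "
from h import *
print(sw(),r.get_obs()['tcp_pos'],r.get_obs()['contact_force'])
p=r.grab_frame('top')
save({'pixels':cv2.resize(p['pixels'][170:260,120:270],(800,480),interpolation=cv2.INTER_CUBIC)},'t3.png')"
```

```text
[ 0.566252   -0.10968884  0.183     ] [ 0.55797785 -0.004574    0.13055103] [1.37220181 1.99049262 5.56221621]
```

View pics/t3.png

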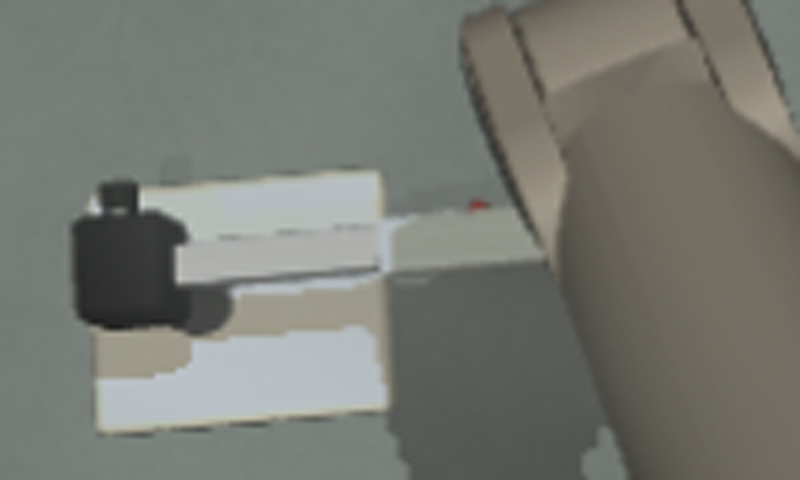

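Request:
{"api": "apply_moves", "payload": {
  "rows": [
    [-0.003,0,0,0,0,0],
    [-0.006,0,0,0,0,0],
    [-0.006,0,0,0,0,0]
  ]
}}

```text
clock: 14.22
tcp_pos: [0.5581, -0.0061, 0.1305]
orientation: [2.126, 2.312, 0.003]
contact_force: [0.7, 2.3, 6.9]
grip_width: 0.0255
gripper_force: 31.4
```

```bash
python3 -c "
from h import *
p=r.grab_frame('top');print(sw(),r.get_obs()['tcp_pos'],r.get_obs()['contact_force'])
im=p['pixels'].astype(int);m=(im[...,0]>im[...,1]+40)&(im[...,0]>im[...,2]+40)
ys,xs=np.nonzero(m[195:220,195:225]);print([(x+195,y+195,list(im[y+195,x+195])) for x,y in zip(xs,ys)])
print(im[200:216,210])"
```

```text
[ 0.5663168  -0.11126376  0.183     ] [ 0.55808392 -0.00609002  0.13051547] [1.32673043 1.8518276  5.57401441]
[(np.int64(209), np.int64(208), [np.int64(122), np.int64(64), np.int64(60)]), (np.int64(210), np.int64(208), [np.int64(117), np.int64(69), np.int64(65)])]
[[114 121 116]
 [114 121 116]
 [114 121 116]
 [115 121 116]
 [110 117 112]
 [109 115 110]
 [109 115 110]
 [112 100  96]
 [117  69  65]
 [136 126 117]
 [144 148 137]
 [145 149 138]
 [147 151 140]
 [145 150 139]
 [145 149 138]
 [146 150 139]]
```

Request:
{"api": "apply_moves", "payload": {
  "rows": [
    [-0.002,0,0,0,0,0],
    [-0.004,0,0,0,0,0],
    [-0.004,0,0,0,0,0]
  ]
}}

```text
clock: 14.7
tcp_pos: [0.5582, -0.0065, 0.1305]
orientation: [2.126, 2.313, 0.004]
contact_force: [1.9, 3.6, 6.4]
grip_width: 0.0255
gripper_force: 31.4
```

```bash
python3 -c "
from h import *
p=r.grab_frame('top');print(sw(),r.get_obs()['tcp_pos'],r.get_obs()['contact_force'])
im=p['pixels'].astype(int)
print(im[203:212,206:213,0]-im[203:212,206:213,1])"
```

```text
[ 0.56642578 -0.11152566  0.183     ] [ 0.55812344 -0.00648434  0.13054589] [1.03547368 2.76757776 5.92240123]
[[-7 -7 -6 -7 -7 -6 -5]
 [-6 -7 -6 -6 -7 -6 -6]
 [-6 -6 -6 -6 -6 -7 -6]
 [-6 -6 -6 -5 -5 -6 -7]
 [-5 -7  2 20 12 -2 -6]
 [-6 -1 61 70 47 15 -4]
 [-5  4 36 22 11  2 -4]
 [-4 -1  1 -2 -4 -4 -4]
 [-4 -4 -4 -3 -5 -4 -4]]
```

Request:
{"api": "apply_moves", "payload": {
  "rows": [
    [0.003,0,0,0,0,0],
    [0.005,0,0,0,0,0],
    [0.005,0,0,0,0,0]
  ]
}}

```text
clock: 15.18
tcp_pos: [0.5581, -0.0065, 0.1305]
orientation: [2.126, 2.311, 0.003]
contact_force: [1.4, -0.0, 6.3]
grip_width: 0.0255
gripper_force: 31.4
```

Request:
{"api": "apply_moves", "payload": {
  "rows": [
    [0,0,0,0,0,0],
    [0,0,0,0,0,0],
    [0,0,0,0,0,0],
    [0,0,0,0,0,0],
    [0,0,0,0,0,0]
  ],
  "claw": 1
}}

```text
clock: 15.8
tcp_pos: [0.5571, -0.0068, 0.1297]
orientation: [-2.127, -2.312, 0.0]
contact_force: [0.1, -0.0, -0.4]
grip_width: 0.0853
gripper_force: 0.0
```

```bash
python3 -c "
from h import *
print(sw(),r.get_obs()['tcp_pos'],r.get_obs()['contact_force'],goal([.55755,-.005,.26]))"
```

```text
[ 0.5664273  -0.11153462  0.183     ] [ 0.55706144 -0.00676572  0.12974759] [ 0.33549997 -0.15494694  0.36693971] [ 6.90e-03  2.40e-03 -5.21e-01 -1.00e-04  0.00e+00 -3.00e-03]
```

Request:
{"api": "apply_moves", "payload": {
  "rows": [
    [0,0,-0.1,0,0,0],
    [0,0,-0.25,0,0,0],
    [0,0,-0.4,0,0,0],
    [0,0,-0.52,0,0,0]
  ]
}}

```text
clock: 16.35
tcp_pos: [0.5574, -0.0066, 0.2615]
orientation: [2.127, 2.311, 0.001]
contact_force: [0.2, 0.7, 0.2]
grip_width: 0.0859
gripper_force: 0.0
```

Request:
{"api": "apply_moves", "payload": {
  "rows": [
    [-0.2,0,0,0,0,0],
    [-0.4,0,0,0,0,0],
    [-0.4,0,0,0,0,0],
    [-0.4,0,0,0,0,0],
    [-0.4,0,0,0,0,0]
  ],
  "claw": 0
}}

```text
clock: 16.98
tcp_pos: [0.5655, -0.1047, 0.2599]
orientation: [-2.124, -2.314, -0.001]
contact_force: [0.7, 1.2, 0.2]
grip_width: -0.0003
gripper_force: 0.0
```

```bash
python3 -c "
from h import *
p=r.grab_frame('top')
im=p['pixels'].astype(int)
print(im[203:212,206:213,0]-im[203:212,206:213,1])
print(r.get_obs(),goal([.5667,-.1122,.195]))
save({'pixels':cv2.resize(p['pixels'][170:260,120:270],(800,480),interpolation=cv2.INTER_CUBIC)},'t4.png')"
```

```text
[[-6 -6 -7 -7 -7 -7 -6]
 [-7 -7 -7 -7 -7 -6 -7]
 [-6 -7 -6 -6 -6 -7 -7]
 [-6 -6 -7 -7 -7 -6 -7]
 [-6 -7  2 19 11 -3 -7]
 [-6 -1 60 89 82 29 -5]
 [-6  2 35 26 19  3 -6]
 [-7 -4  1 -5 -7 -7 -7]
 [-7 -7 -7 -8 -7 -8 -8]]
{'clock': 17.025, 'joints': array([ 0.53575766,  0.34356654, -0.58012871,  1.73607895,  0.20586749,
        1.12308076, -0.02175406]), 'qvel': array([-0.00131723, -0.00069795,  0.00624348,  0.00041232,  0.00167983,
        0.00140539, -0.00017299]), 'tau': array([ 3.23660150e-01, -4.71577084e+01, -4.76502746e+00, -2.77510250e+01,
        2.29489576e-02,  3.60836653e-03, -4.02016769e-03]), 'tcp_pos': array([ 0.5654638 , -0.10479239,  0.25988565]), 'orientation': array([-2.12433909e+00, -2.31419403e+00, -5.03668552e-04]), 'contact_force': array([-0.51095297,  0.26685195,  0.09283521]), 'moment': array([-0.01231303, -0.00275729, -0.02047108]), 'gripper_force': 0.0, 'grip_width': 0.0001726316227577743} [-3.000e-02  2.400e-03  2.595e-01  1.000e-04 -2.000e-04 -1.400e-03]
```

View pics/t4.png

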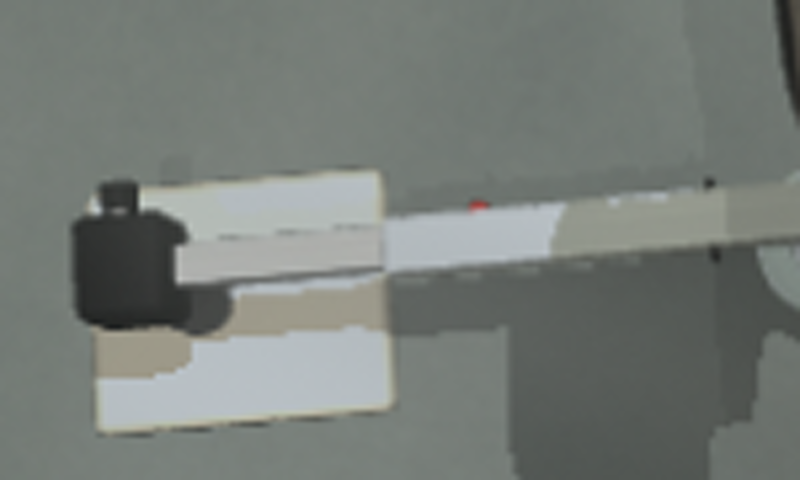

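Request:
{"api": "apply_moves", "payload": {
  "rows": [
    [-0.03,0.003,0.13,0,0,0],
    [-0.03,0.003,0.25,0,0,0],
    [-0.03,0.003,0.26,0,0,0]
  ]
}}

```text
clock: 17.4
tcp_pos: [0.5653, -0.1128, 0.1929]
orientation: [-2.123, -2.311, 0.003]
contact_force: [-0.3, 0.3, 0.7]
grip_width: 0.0
gripper_force: 0.0
```

Request:
{"api": "apply_moves", "payload": {
  "rows": [
    [0,0,0.016,0,0,0],
    [0,0,0.032,0,0,0],
    [0,0,0.044,0,0,0],
    [0,0,0.052,0,0,0]
  ]
}}

```text
clock: 17.9
tcp_pos: [0.5671, -0.1138, 0.1821]
orientation: [2.127, 2.311, 0.001]
contact_force: [-0.6, -0.5, 1.9]
grip_width: 0.0
gripper_force: 1.0
```

Request:
{"api": "apply_moves", "payload": {
  "rows": [
    [0,0,0.008,0,0,0],
    [0,0,0.016,0,0,0],
    [0,0,0.016,0,0,0]
  ]
}}

```text
clock: 18.27
tcp_pos: [0.5671, -0.1138, 0.1781]
orientation: [2.127, 2.311, 0.001]
contact_force: [-0.4, -0.1, 4.3]
grip_width: -0.0
gripper_force: 2.1
```

Request:
{"api": "apply_moves", "payload": {
  "rows": [
    [0,0,0.004,0,0,0],
    [0,0,0.008,0,0,0],
    [0,0,0.008,0,0,0]
  ]
}}

```text
clock: 18.65
tcp_pos: [0.5671, -0.1138, 0.1769]
orientation: [2.127, 2.311, 0.0]
contact_force: [-2.4, 0.4, 10.7]
grip_width: -0.0005
gripper_force: 5.6
```

Request:
{"api": "apply_moves", "payload": {
  "rows": [
    [0,0,0,0,0,0],
    [0,0,-0.02,0,0,0],
    [0,0,-0.1,0,0,0],
    [0,0,-0.3,0,0,0],
    [0,0,-0.5,0,0,0]
  ]
}}

```text
clock: 19.27
tcp_pos: [0.5661, -0.1138, 0.3012]
orientation: [-2.126, -2.311, 0.001]
contact_force: [1.2, 0.2, -0.2]
grip_width: 0.0002
gripper_force: 0.0
```

Request:
{"api": "apply_moves", "payload": {
  "rows": [
    [-0.1,-0.2,0,0,0,0],
    [-0.2,-0.4,0,0,0,0],
    [-0.4,-0.5,0,0,0,0],
    [-0.4,-0.5,0,0,0,0],
    [-0.4,-0.5,0,0,0,0]
  ]
}}

```text
clock: 19.9
tcp_pos: [0.4505, -0.2234, 0.3005]
orientation: [-2.127, -2.311, -0.001]
contact_force: [0.7, 0.4, 0.9]
grip_width: -0.0001
gripper_force: 0.0
```

```bash
python3 -c "
from h import *
p=r.grab_frame('top')
im=p['pixels'].astype(int)
print(im[206:211,206:213,0]-im[206:211,206:213,1])
print(sw(),r.get_obs()['tcp_pos'],r.get_obs()['contact_force'])
save({'pixels':cv2.resize(p['pixels'][150:300,120:320],(800,600),interpolation=cv2.INTER_CUBIC)},'t5.png')"
```

```text
[[-6 -6 -6 -6 -7 -7 -7]
 [-6 -7  2 18 11 -3 -7]
 [-6 -1 59 87 81 28 -5]
 [-6  2 35 26 18  3 -6]
 [-7 -4  1 -4 -7 -7 -7]]
[ 0.56642923 -0.11154439  0.183     ] [ 0.45113768 -0.22243968  0.30057065] [-0.4990068  -0.39580231 -0.57871777]
```

View pics/t5.png

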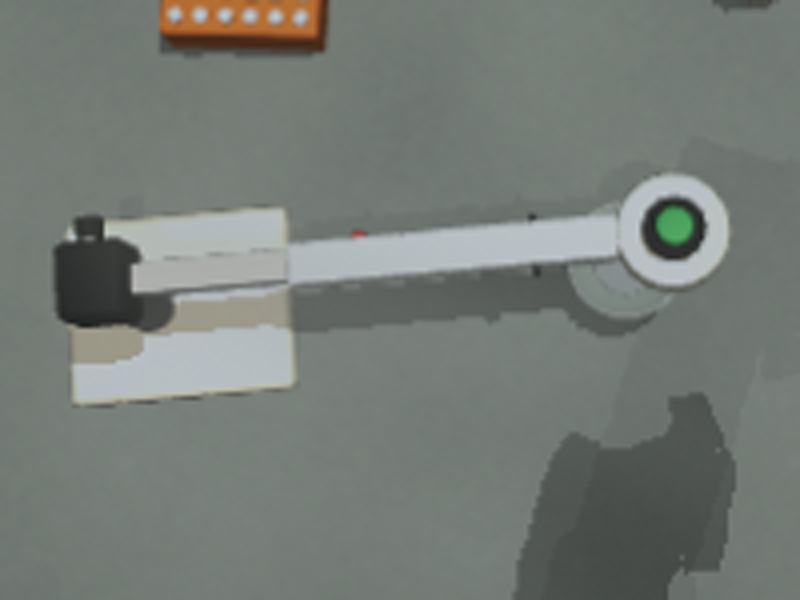

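The sleeve is locked out, with the red button standing proud at (358,236). The green switch is back up at (674,226), and the arm is clear of everything.

```bash
python3 -c "
from h import *
print(r.hand_in())"
```

```text
the job is handed in; nothing more can be done
None
```

I handed in the job at about 20 s, but the hand-in returned no verdict, so I can't confirm it passed. The boom slid about 91 mm to where it stops, with the button standing out through the next hole. I pressed the switch once, about 11 N to its stop; it came back up, and the arm is clear of everything. I did not check that the dish lit.

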